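Colour call at the drawing board

ROBOT

A 6-joint arm with a two-finger parallel gripper is mounted at the origin on the work surface. World frame = base frame: x ahead of the robot, y to its left, z up, the work surface at z = 0. Lengths are in mm, angles in rad, forces in N, time in s.
With the tool pointing down it reaches from about 350 to 925 mm from the base axis. Payload 6.4 kg.
Tool frame: the origin (TCP) lies on the front face of the gripper's body, between the roots of the fingers; the fingertips stand 97 mm ahead of it and the grasp point (between the pads) lies 78 mm ahead of it; z points along the fingers, y is the line along which they close (so a half turn about z gives the same grasp; the last joint's range is limited). The gripper opens to 94 mm and grips with 3 to 60 N. Pads are 16 mm wide; open, the fingers measure 119 mm over their backs; the gripper's body (75 mm by 177 mm) begins 78 mm behind the grasp point.
Start: joints at [-1.355, 0.245, 1.558, -0, 1.339, -0.174], TCP at [247.008, -601.25, 302.655] pointing down, gripper open.
Joint ranges: [-3.13, 3.13], [-1.02, 2.26], [0.13, 2.54], [-0.95, 4.09], [0.21, 2.88], [-2.74, 2.74]. Speed limits (rad/s): [2.57, 2.57, 3.14, 3.14, 3.14, 3.14].

INTERFACE

Orientations are given as a rotation vector (axis times angle).
In Python, from bench import ctrl gives the robot as it stands.
- The arm moves only by the shell command python3 -m inch 'ROWS' [OPENING] [FORCE]. ROWS is a JSON object of lists of equal length, an entry for each row: "offset": the shift along the tool's x, y, z in units of 25 mm (1.0 is 25 mm), a list of three; "twist": the turn, a rotation vector about the tool's x, y, z in units of 6 degrees (1.0 is 6 degrees), a list of three. In form: {"offset": [[x, y, z], ...], "twist": [[ax, ay, az], ...]}. A call has 1 to 8 rows; each row is the pose to reach, as a shift and turn from the pose commanded when the call began, along the tool's axes at that moment; what a row does not reach only later rows make up. A row lasts 1/12 s, in which the tool goes at most 41.7 mm and 7.16 degrees, less where a joint would pass 70% of its speed; a pose out of reach is approached as far as the arm can. A call with a gripper value outside its range is refused whole. OPENING is the gripper command: -1 is shut, 1 is fully open, values between are in proportion, set as the call begins (- or left out, the last holds). The fingers move at their own pace and stop on an object; FORCE is the grip in N (left out, the last holds). Time passes only in rows, so rows that repeat a pose let the fingers close. It gives the time, the measured TCP pose, the force, the opening and the grip force at its end, in the units of the state.
- ctrl.sense(): the state, without advancing time (a new reading comes with each control period).
- ctrl.grab_frame(name): name is "scene" or "top"; returns the picture (384x512x3 uint8, red, green, blue); there is no depth.
- ctrl.get_calibration(name): a dict with "mtx" (3x3 intrinsics, pixels), "k1" (the pictures are not rectified: a ray, as slopes to the right and down, at radius r is drawn at 1 + k1 r^2 times it, then the intrinsics apply), "R" (3x3) and "t" (3): a world point X has camera coordinates R X + t. Camera axes: x right, y down, z forward; pixel columns grow to the right and rows downward; lengths in mm; the calibration is good to about 2 mm. A picture is of the moment at which its call begins. get_calibration takes no time and is no camera call.
- ctrl.sign_off(): hands the job in; it is judged then, once.
The state is a dict: "time_s": time; "joint_positions": joint angles; "qvel": joint speeds; "effort": joint torques, N m; "ee_pos": TCP position; "tcp_rot": TCP orientation; "contact_force": force on the tool from outside, world axes, zero at the start; "ft_torque": the same for the moment, N m; "opening": opening from 0.0 (shut) to 1.0 (fully open); "grip_force": force on a finger pad.
Only numpy, scipy, OpenCV 4.12 (cv2) and the standard library are available. Lean on these libraries where they do the work, as an engineer would, in place of code of your own. Each camera call takes 0.05 s, during which the arm holds its last target. There are 200 camera calls.

TASK

Show the colourist what to paint next by pointing with the fingertips, touching nothing: first point straight down at the lid of the yellow paint pot, the fingertips a centimetre or two above it, and keep still there for two seconds so that it is understood. Then lift away and point in the same way at the middle of the one medallion on the drawing board's sheet that is still blank white, and finish there, still pointing at it and not touching it. Do not bring the fingertips down to any other pot or medallion on the way, and do not touch, shift or pick up anything.

Things in the scene. Friction and masses are not known exactly. Their poses are not given: they have to be found in the camera images.
- pot_yellow_lid (a point): Centre of the top of the yellow paint pot's lid. The pot is a loose screw-top jar, yellow with a white label band, lid the same yellow, 45 mm across and 60 mm tall (this point is 60 mm above its underside), standing upright in the tray. This is the pot to point at.
- pot_blue_lid (a point): Centre of the top of the blue paint pot's lid. The pot is a loose screw-top jar, blue with a white label band, lid the same blue, 45 mm across and 60 mm tall (this point is 60 mm above its underside), standing upright in the tray. Leave it alone.
- pot_red_lid (a point): Centre of the top of the red paint pot's lid. The pot is a loose screw-top jar, red with a white label band, lid the same red, 45 mm across and 60 mm tall (this point is 60 mm above its underside), standing upright in the tray. Leave it alone.
- pot_green_lid (a point): Centre of the top of the green paint pot's lid. The pot is a loose screw-top jar, green with a white label band, lid the same green, 45 mm across and 60 mm tall (this point is 60 mm above its underside), standing upright in the tray. Leave it alone.
- pot_yellow: The yellow paint pot itself; origin at the centre of its underside, z up.
- pot_blue: The blue paint pot itself; origin at the centre of its underside, z up.
- pot_red: The red paint pot itself; origin at the centre of its underside, z up.
- pot_green: The green paint pot itself; origin at the centre of its underside, z up.
- tray: Open wooden tray, 200 x 200 mm, rim 22 mm high, floor 6 mm thick, fixed to the table, in which the four pots stand in a square about 90 mm apart, in any order; origin under its centre on the table, x and y along its sides, z up.
- blank_medallion (a point): Middle of the blank white oval medallion (thin dark outline, 96 x 78 mm), on the printed face of the sheet; this is the medallion to point at. Its z axis is the sheet's normal, pointing up out of the paper; x runs along the oval's length, y across it.
- painted_medallion_1 (a point): Middle of a finished medallion: blue oval with orange rim and orange leaf, 96 x 78 mm, on the sheet; same axes as the blank one. Not to be pointed at.
- painted_medallion_2 (a point): Middle of a finished medallion: blue oval with orange rim and orange leaf, 96 x 78 mm, on the sheet; same axes as the blank one. Not to be pointed at.
- painted_medallion_3 (a point): Middle of a finished medallion: blue oval with orange rim and orange leaf, 96 x 78 mm, on the sheet; same axes as the blank one. Not to be pointed at.
- sheet: Square teal proof sheet, 230 x 230 mm, with small yellow stars, taped by its corners at the middle of the drawing board, turned any way round. It bears four oval medallions in a square 110 mm apart: three finished, one blank. Origin at its centre on the underside (its face is 2 mm above), z along its normal; the blank medallion lies at x -55, y +55 mm.
- board (a joint): Slope of the drawing board in rad, 0 when flat; it starts between 0.12 and 0.32 and stays put by friction. The board is pale wood, 420 mm wide and 360 mm deep, hinged along its edge nearest the robot, at 26 mm above the table, with a low ledge along that edge, on an open wooden base frame; it rises away from the robot, its far edge up to about 155 mm above the table. Steel quadrants and black thumb knobs stand at its two side edges.
- mug: Blue mug, 82 mm across and 95 mm tall, on the table beyond the tray; origin at the centre of its underside. Leave it alone.
Things that resemble listed ones, but are neither listed nor needed, are in the scene too. Several things have the shape of the pot_green; the one meant has the colours described above.

How it is judged (in metres and radians):
On the way, in this order (a step that is already met when the one before it is completed fails the run):
1. the fingertips point down at the yellow pot's lid, without contact, and dwell there (horizontal distance between the grasp point and pot_yellow_lid below 0.022 m and z of the grasp point in the frame of pot_yellow_lid between 0.005 and 0.052 m), for 1.8 s.
2. then they point at the blank medallion, without contact, and dwell there (x of the grasp point in the frame of blank_medallion between -0.032 and 0.032 m and y of the grasp point in the frame of blank_medallion between -0.032 and 0.032 m and z of the grasp point in the frame of blank_medallion between 0.005 and 0.056 m), for 0.5 s.
At the end, for the whole second after the job is handed in: Still pointing at the blank medallion: grasp point (about 19 mm behind the fingertips) within 32 mm of its middle along the sheet's x and y and under 56 mm out from the paper; nothing touched; pots, mug and sheet at rest within 4 mm of their starts (all of step 2 and distance of each of pot_yellow_lid, pot_blue_lid, pot_red_lid, pot_green_lid, mug, blank_medallion from where it was at the start of the episode below 0.004 m and linear speed of each of pot_yellow, pot_blue, pot_red, pot_green below 0.02 m/s).
It fails at once if the robot touches something (contact force between any of the fingers, the arm and anything else above 0.5 N).
It fails at once if the fingertips come down on another pot (grasp point within 40 mm of its lid) (distance between the grasp point and pot_blue_lid below 0.04 m or distance between the grasp point and pot_red_lid below 0.04 m or distance between the grasp point and pot_green_lid below 0.04 m).
It fails at once if the fingertips come down on another medallion (grasp point within 40 mm of its middle) (distance between the grasp point and painted_medallion_1 below 0.04 m or distance between the grasp point and painted_medallion_2 below 0.04 m or distance between the grasp point and painted_medallion_3 below 0.04 m).
It fails at once if a pot, the mug or the sheet is shifted or lifted (distance of any of pot_yellow_lid, pot_blue_lid, pot_red_lid, pot_green_lid, mug, blank_medallion from where it was at the start of the episode above 0.006 m).
It also fails if it takes over 40 s, if anything falls off the work surface, if the arm or the gripper's body presses on something with over 40 N, if the wrist force passes 120 N, or if a joint passes its speed limit or range.

## Working session

There is one attempt and no reset: what is moved stays moved. The work goes in short steps, Python scripts to look and compute and a shell command to move; the robot and the scene stay as the last step left them, time stands still between calls to the robot, and variables do not carry over. Pictures are saved under pics/ and viewed, at most 10 in all, crops included, and the job is handed in when it is done.

```bash
mkdir -p pics; cat > h.py <<'E'
import numpy as np, cv2
from bench import ctrl
def ray(cal,u,v):
    K=np.array(cal["mtx"]);R=np.array(cal["R"]);t=np.array(cal["t"])
    d=np.array([(u-K[0,2])/K[0,0],(v-K[1,2])/K[1,1]]);s=d.copy()
    for _ in range(30): s=d/(1+cal["k1"]*(s@s))
    return -R.T@t, R.T@np.array([s[0],s[1],1])
def onz(cal,u,v,z):
    o,d=ray(cal,u,v); return o+d*(z-o[2])/d[2]
def tri(c1,p1,c2,p2):
    o1,d1=ray(c1,*p1);o2,d2=ray(c2,*p2)
    a=np.linalg.lstsq(np.c_[d1,-d2],o2-o1,rcond=None)[0]
    A=o1+a[0]*d1;B=o2+a[1]*d2
    return (A+B)/2,np.linalg.norm(A-B)
E
python3 - <<'E'
from h import *
for n in("scene","top"):
    im=ctrl.grab_frame(n); cv2.imwrite(f"pics/{n}0.png",cv2.resize(im[...,::-1],(800,600)))
    np.save(f"{n}0.npy",im); c=ctrl.get_calibration(n); o,d=ray(c,256,192); print(n,o,d,c["k1"])
s=ctrl.sense();print(s["time_s"],s["ee_pos"],s["tcp_rot"])
E
```

```text
scene [1191.18329372   20.59002382  785.5275052 ] [-0.67683884 -0.05059517 -0.73439239] -0.11758845840375809
top [471.82795049 -29.58885736 949.9483903 ] [ 0.05756195  0.00262843 -0.99839304] -0.05225379505365682
0.1 [ 246.91117897 -600.89223073  301.71083781] [-3.08051951e+00 -6.08003409e-01  1.87936336e-05]
```

View pics/scene0.png

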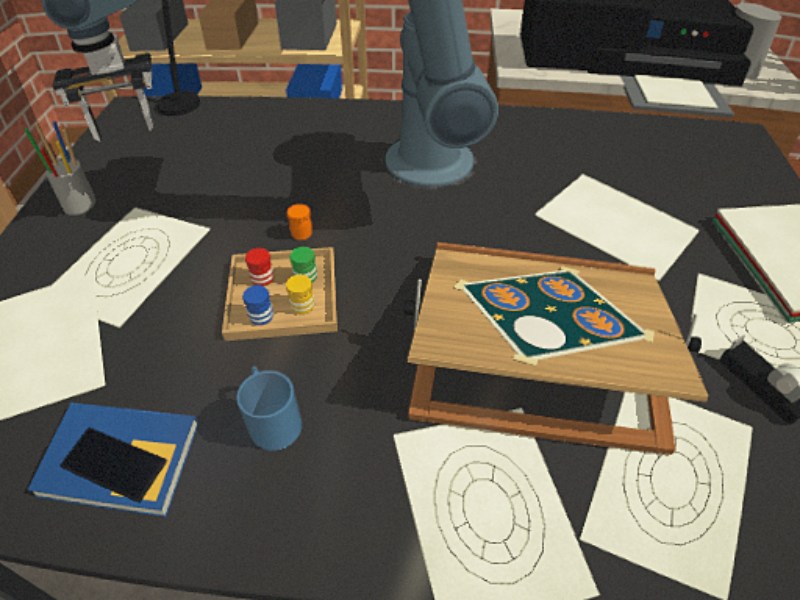

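View pics/top0.png

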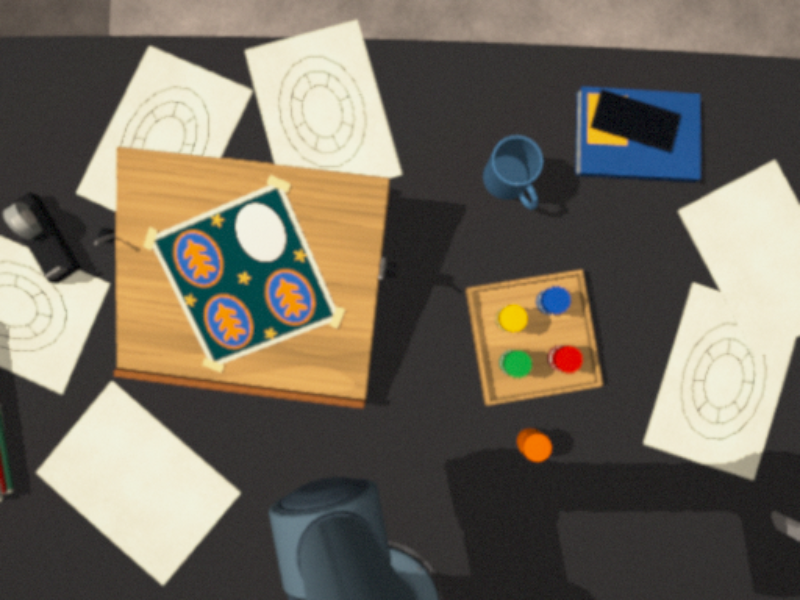

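The scene view shows the four pots in the tray: yellow (300,290), blue (258,303), red (259,265) and green (303,262). An orange pot stands outside the tray at (300,222). In the top view yellow is at (513,318) and orange at (535,446), so the yellow pot with white bands inside the tray is the one that fits. The blank medallion is the white oval on the teal sheet, at (540,332) in the scene view and (261,232) in the top view. Blank papers off the board are decoys.

```bash
cat > m.py <<'E'
from h import *
f=1.5625
C={n:ctrl.get_calibration(n) for n in("scene","top")}
I={n:np.load(n+"0.npy") for n in C}
def blob(n,kind,u,v,r=16):
    im=I[n];h=cv2.cvtColor(im,cv2.COLOR_RGB2HSV).astype(int);H,S,V=h[...,0],h[...,1],h[...,2]
    m={"y":(H>20)&(H<34)&(S>200)&(V>150),"b":(H>100)&(H<125)&(S>150)&(V>60),"r":((H<6)|(H>174))&(S>190)&(V>80),"g":(H>50)&(H<80)&(S>150)&(V>70),
     "w":(S<60)&(V>150)}[kind]
    if kind=="p": pass
    k=np.zeros(m.shape,np.uint8);cv2.circle(k,(int(u/f),int(v/f)),r,1,-1)
    m=(m&(k>0)).astype(np.uint8)
    n_,l,st,ce=cv2.connectedComponentsWithStats(m)
    i=1+np.argmax(st[1:,4]);return ce[i],st[i],(l==i)
if __name__=="__main__":
    for k,t in dict(y=(513,318),b=(555,300),r=(567,359),g=(517,363)).items():
        c,s,_=blob("top",k,*t); print(k,c.round(1),s,onz(C["top"],*c,66).round(1))
    a=blob("scene","w",540,332,24);b=blob("top","w",261,232,26)
    print(a[0],a[1],b[0],b[1],tri(C["scene"],a[0],C["top"],b[0]))
    P={1:((506,296),(198,258)),2:((562,288),(228,321)),3:((598,322),(290,297))}
    for k,(s,t) in P.items(): print(k,tri(C["scene"],np.array(s)/f,C["top"],np.array(t)/f))
    # sheet/board corners: far-right (smaller y), far-left, in both views
    for s,t in(((413,358),(388,178)),((705,397),(118,148)),((652,271),(116,372)),((440,246),(364,400))):
        print("board",tri(C["scene"],np.array(s)/f,C["top"],np.array(t)/f))
    c=cv2.resize(I["scene"][145:225,135:225][...,::-1],None,fx=4,fy=4,interpolation=2)
    d=cv2.resize(I["scene"][165:235,280:430][...,::-1],(400,320)[::1],interpolation=2)
    cv2.imwrite("pics/crop.png",np.hstack([c,d]))
E
python3 m.py
```

```text
y [328.1 203.4] [319 195  19  18 268] [ 498.6 -209.9   66. ]
b [354.9 191.8] [346 184  19  16 232] [ 529.7 -277.9   66. ]
r [362.8 229.4] [354 222  19  16 238] [ 435.2 -299.    66. ]
g [330.8 232.4] [322 225  18  16 235] [ 425.8 -218.    66. ]
[344.94234592 212.24254473] [329 202  33  21 503] [166.34494015 148.20457018] [151 130  32  37 919] (array([620.43186512, 191.05215468, 112.15240301]), np.float64(0.5128540359065422))
1 (array([577.45193206, 195.53831234, 173.84833575]), np.float64(127.29918114574788))
2 (array([481.88389282, 249.93238199,  69.09273651]), np.float64(2.522444136772827))
3 (array([539.80531956, 230.1348252 ,  51.48637202]), np.float64(153.3515230330068))
board (array([702.17188759,  -1.19680505, 135.78621613]), np.float64(7.0971600704368125))
board (array([741.44820865, 410.15986544, 134.14371208]), np.float64(1.4265743262152732))
board (array([392.06499773, 443.02132363,  38.78465391]), np.float64(2.46260250761417))
board (array([357.7861655 ,  31.89398512,  40.82351723]), np.float64(7.962956968804259))
```

View pics/crop.png

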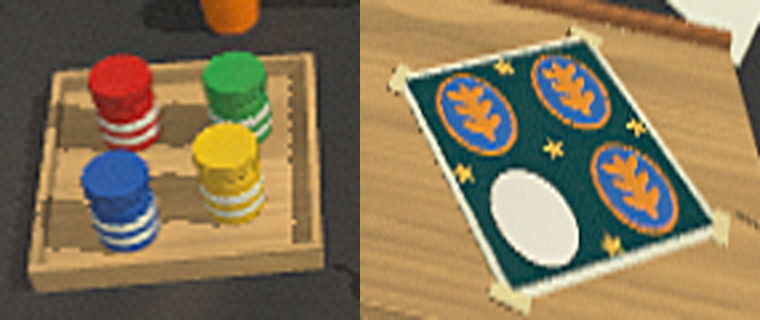

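The crop confirms both targets: the yellow pot is in the tray, at about (191.5,180.5) in raw scene pixels, and the white oval is the only blank medallion. I had painted medallions 1 and 3 mispaired between the views, so I'll fix that and cross-check the lid heights by triangulation.

```bash
python3 - <<'E'
from m import *
np.set_printoptions(precision=3,suppress=True)
L=dict(y=(191.5,180.5),b=(164.2,188),r=(165,164),g=(193.7,163))
T=dict(y=(513,318),b=(555,300),r=(567,359),g=(517,363))
for k in L:
    print(k,onz(C["scene"],*L[k],66),*tri(C["scene"],L[k],C["top"],blob("top",k,*T[k])[0]))
P=[((506,296),(290,297)),((562,288),(228,321)),((598,322),(198,258))]
M=[tri(C["scene"],np.array(s)/f,C["top"],np.array(t)/f) for s,t in P]; print(M)
Q=np.array([m[0] for m in M]+[[620.4,191.1,112.2]])
n=np.linalg.svd(Q-Q.mean(0))[2][2];n*=np.sign(n[2]);print(n,np.arccos(n[2]),np.linalg.norm(Q[[0,1,2,3]]-Q[[1,2,3,0]],axis=1))
from scipy.spatial.transform import Rotation as Ro
s=ctrl.sense();print(Ro.from_rotvec(s["tcp_rot"]).as_matrix(),s["ee_pos"])
E
```

```text
y [ 498.225 -209.124   66.   ] [ 498.5  -209.45   66.32] 0.8260512812430212
b [ 531.747 -278.019   66.   ] [ 529.872 -278.681   63.929] 0.36976349416513254
r [ 437.732 -299.167   66.   ] [ 435.078 -300.066   63.43 ] 0.4512593694989184
g [ 427.814 -216.557   66.   ] [ 425.632 -217.808   63.998] 1.13776266135669
[(array([522.175, 147.953,  83.567]), np.float64(2.1893827788527003)), (array([481.884, 249.932,  69.093]), np.float64(2.522444136772827)), (array([579.395, 292.449,  95.176]), np.float64(0.4621359740678596))]
[-0.283  0.035  0.958] 0.2895764781771987 [110.601 109.528 110.648 111.039]
[[ 0.925  0.38  -0.   ]
 [ 0.38  -0.925  0.002]
 [ 0.    -0.002 -1.   ]] [ 246.911 -600.892  301.711]
```

Everything fits. The yellow lid is at (498.4, -209.5, 66), the medallions are 110 mm apart, and the slope is 0.29. Next I close the fingers and cross over high.

```bash
python3 -m inch '{"offset":[[0.9,-0.6,0],[2,-1.4,0],[3.1,-2.2,0],[4.2,-2.9,0],[5.3,-3.7,0],[6.4,-4.5,0],[7.2,-5,0],[7.6,-5.3,0]],"twist":[[0,0,0],[0,0,0],[0,0,0],[0,0,0],[0,0,0],[0,0,0],[0,0,0],[0,0,0]]}' -1
python3 -m inch '{"offset":[[0.9,-0.6,0],[2,-1.4,0],[3.1,-2.2,0],[4.2,-2.9,0],[5.3,-3.7,0],[6.4,-4.5,0],[7.2,-5,0],[7.6,-5.3,0]],"twist":[[0,0,0],[0,0,0],[0,0,0],[0,0,0],[0,0,0],[0,0,0],[0,0,0],[0,0,0]]}'
```

```text
time_s: 0.77
ee_pos: [373.6, -404.1, 302.2]
tcp_rot: [-3.08, -0.612, -0.0]
contact_force: [-0.4, -0.3, 0.5]
opening: 0.468
grip_force: 0.0
time_s: 1.43
ee_pos: [498.7, -210.1, 302.4]
tcp_rot: [-3.081, -0.612, 0.0]
contact_force: [-0.6, -0.5, -0.1]
opening: 0.005
grip_force: 0.0
```

```bash
python3 - <<'E'
from m import *
from scipy.spatial.transform import Rotation as Ro
s=ctrl.sense();R=Ro.from_rotvec(s["tcp_rot"]).as_matrix()
print(s["time_s"],s["ee_pos"],s["opening"],R.round(3),(R.T@(np.array([498.4,-209.5,178])-s["ee_pos"])/25).round(2))
E
```

```text
1.4333 [ 498.74692597 -210.06739536  302.42646225] 0.005467664994730255 [[ 0.924  0.382 -0.   ]
 [ 0.382 -0.924  0.   ]
 [-0.    -0.    -1.   ]] [-0.   -0.02  4.98]
```

```bash
python3 -m inch '{"offset":[[0,0,0.8],[0,0,1.7],[0,0,2.6],[0,0,3.4],[0,0,4.1],[0,0,4.6],[0,0,4.8],[0,0,4.95]],"twist":[[0,0,0],[0,0,0],[0,0,0],[0,0,0],[0,0,0],[0,0,0],[0,0,0],[0,0,0]]}'
python3 -m inch '{"offset":[[0,0,0],[0,0,0],[0,0,0],[0,0,0],[0,0,0],[0,0,0],[0,0,0],[0,0,0]],"twist":[[0,0,0],[0,0,0],[0,0,0],[0,0,0],[0,0,0],[0,0,0],[0,0,0],[0,0,0]]}'
python3 - <<'E'
from m import *
im=ctrl.grab_frame("scene");cv2.imwrite("pics/point1.png",cv2.resize(im[90:225,110:260][...,::-1],None,fx=4,fy=4,interpolation=2))
E
```

```text
time_s: 2.1
ee_pos: [497.5, -212.2, 178.3]
tcp_rot: [-3.082, -0.607, 0.001]
contact_force: [-0.9, 0.1, 0.0]
opening: 0.007
grip_force: 0.0
time_s: 2.77
ee_pos: [497.8, -211.7, 179.0]
tcp_rot: [3.082, 0.609, 0.0]
contact_force: [0.4, 0.0, -0.3]
opening: 0.004
grip_force: 0.0
```

View pics/point1.png

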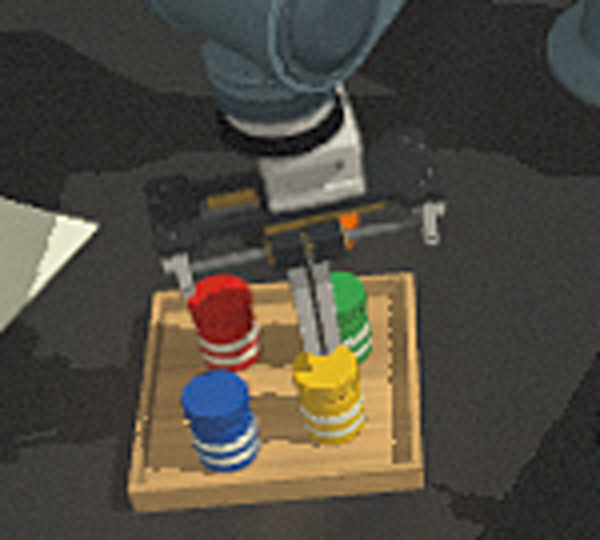

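The closed fingertips stand centred over the yellow lid, at about (325,350) in this crop, and are clear of it and the other pots. I'll finish the dwell and then lift.

```bash
python3 -m inch '{"offset":[[0,0,0],[0,0,0],[0,0,0],[0,0,0],[0,0,0],[0,0,0],[0,0,0],[0,0,0]],"twist":[[0,0,0],[0,0,0],[0,0,0],[0,0,0],[0,0,0],[0,0,0],[0,0,0],[0,0,0]]}' >/dev/null
python3 -m inch '{"offset":[[0,0,0],[0,0,0],[0,0,0],[0,0,0],[0,0,0],[0,0,0],[0,0,0],[0,0,0]],"twist":[[0,0,0],[0,0,0],[0,0,0],[0,0,0],[0,0,0],[0,0,0],[0,0,0],[0,0,0]]}' >/dev/null
python3 -m inch '{"offset":[[0,0,0],[0,0,0],[0,0,0],[0,0,0],[0,0,0],[0,0,0],[0,0,0],[0,0,0]],"twist":[[0,0,0],[0,0,0],[0,0,0],[0,0,0],[0,0,0],[0,0,0],[0,0,0],[0,0,0]]}'
python3 -m inch '{"offset":[[0,0,-0.8],[0,0,-1.8],[0,0,-2.8],[0,0,-3.8],[0,0,-4.7],[0,0,-5.4],[0,0,-5.8],[0,0,-6]],"twist":[[0,0,0],[0,0,0],[0,0,0],[0,0,0],[0,0,0],[0,0,0],[0,0,0],[0,0,0]]}'
python3 -m inch '{"offset":[[0.5,-0.7,0],[1.2,-1.5,0],[2,-2.5,0],[2.8,-3.5,0],[3.6,-4.5,0],[4.4,-5.5,0],[5,-6.2,0],[5.2,-6.5,0]],"twist":[[0,0,0],[0,0,0],[0,0,0],[0,0,0],[0,0,0],[0,0,0],[0,0,0],[0,0,0]]}'
python3 -m inch '{"offset":[[0.5,-0.7,0],[1.2,-1.5,0],[2,-2.5,0],[2.8,-3.5,0],[3.6,-4.5,0],[4.4,-5.5,0],[5.1,-6.3,0],[5.3,-6.6,0]],"twist":[[0,0,0],[0,0,0],[0,0,0],[0,0,0],[0,0,0],[0,0,0],[0,0,0],[0,0,0]]}'
python3 - <<'E'
from m import *
from scipy.spatial.transform import Rotation as Ro
s=ctrl.sense();R=Ro.from_rotvec(s["tcp_rot"]).as_matrix()
print(s["time_s"],s["ee_pos"],(R.T@(np.array([615.5,191.5,222])-s["ee_pos"])/25).round(2))
E
```

```text
time_s: 4.82
ee_pos: [497.8, -211.7, 178.9]
tcp_rot: [-3.082, -0.608, 0.0]
contact_force: [-0.4, 1.0, 0.2]
opening: 0.006
grip_force: 0.0
time_s: 5.48
ee_pos: [498.2, -212.0, 330.6]
tcp_rot: [3.08, 0.608, 0.003]
contact_force: [0.2, -0.2, 0.4]
opening: 0.006
grip_force: 0.0
time_s: 6.15
ee_pos: [556.3, -9.4, 327.5]
tcp_rot: [-3.08, -0.613, 0.003]
contact_force: [0.1, -0.4, 0.4]
opening: 0.004
grip_force: 0.0
time_s: 6.82
ee_pos: [616.4, 193.0, 327.6]
tcp_rot: [-3.081, -0.612, 0.002]
contact_force: [-0.0, -0.7, -0.3]
opening: 0.003
grip_force: 0.0
6.8167 [616.39327714 192.96373256 327.57801071] [-0.05  0.04  4.22]
```

```bash
python3 -m inch '{"offset":[[0,0,0.7],[0,0,1.5],[0,0,2.3],[0,0,3],[0,0,3.5],[0,0,3.9],[0,0,4.1],[0,0,4.2]],"twist":[[0,0,0],[0,0,0],[0,0,0],[0,0,0],[0,0,0],[0,0,0],[0,0,0],[0,0,0]]}' >/dev/null
python3 -m inch '{"offset":[[0,0,0],[0,0,0],[0,0,0],[0,0,0],[0,0,0],[0,0,0],[0,0,0],[0,0,0]],"twist":[[0,0,0],[0,0,0],[0,0,0],[0,0,0],[0,0,0],[0,0,0],[0,0,0],[0,0,0]]}'
python3 - <<'E'
from m import *
from scipy.spatial.transform import Rotation as Ro
im=ctrl.grab_frame("scene");cv2.imwrite("pics/point2.png",cv2.resize(im[110:260,260:450][...,::-1],None,fx=3.5,fy=3.5,interpolation=2))
s=ctrl.sense();g=s["ee_pos"]+78*Ro.from_rotvec(s["tcp_rot"]).as_matrix()[:,2]
d=g-np.array([620.4,191.1,112.2]);n=np.array([-.283,.035,.958]);print("normal",d@n,"lateral",d-(d@n)*n)
E
```

```text
time_s: 8.15
ee_pos: [616.2, 191.0, 224.0]
tcp_rot: [-3.082, -0.608, -0.0]
contact_force: [0.2, 0.1, -1.0]
opening: 0.008
grip_force: 0.0
normal 33.510404467364246 lateral [ 5.24207689 -1.2981735   1.62822591]
```

View pics/point2.png

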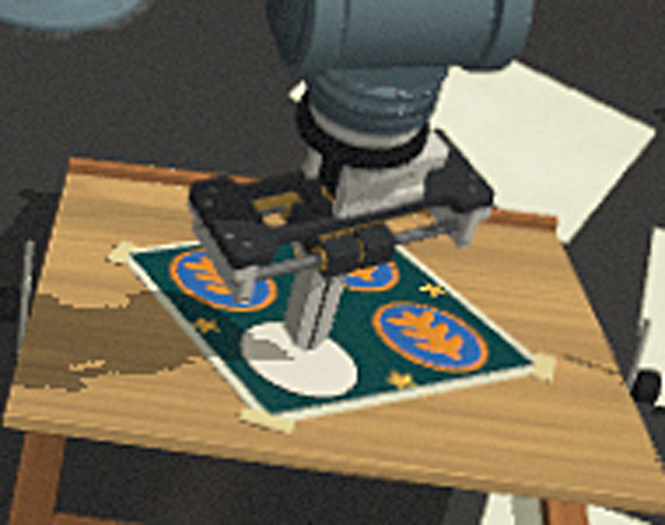

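The fingertips, at about (310,345) in the crop, hover over the blank oval centred at (300,358). The grasp point is 33 mm out along the normal and about 6 mm off centre. I've held still here for 0.7 s and will hand in after a little more.

```bash
python3 -m inch '{"offset":[[0,0,0],[0,0,0],[0,0,0],[0,0,0]],"twist":[[0,0,0],[0,0,0],[0,0,0],[0,0,0]]}' | head -2
python3 -c "from bench import ctrl; print(ctrl.sign_off())"
```

```text
time_s: 8.53
ee_pos: [616.1, 191.0, 223.9]
the job is handed in; nothing more can be done
None
```

The arm pointed at the yellow lid for about 2.7 s, then at the blank medallion, where it finished about 15 mm off the paper; I saw no sign of contact and handed the job in at about 8.5 s, with no verdict shown.

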